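# Kit the carriage parts into the bench tray

## Robot

A 7-joint arm with a two-finger parallel gripper is mounted at the origin on the work surface. World frame = base frame: x ahead of the robot, y to its left, z up, the work surface at z = 0. Lengths are in m, angles in rad, forces in N, time in s.
With the tool pointing down it reaches from about 0.425 to 0.925 m from the base axis. Payload 6.8 kg.
Tool frame: the origin (TCP) lies at the very end of the fingers, on their centre line; the grasp point (between the pads) lies 19 mm behind it; z points along the fingers, y is the line along which they close (so a half turn about z gives the same grasp; the last joint's range is limited). The gripper opens to 85 mm and grips with 20 to 120 N. Pads are 22 mm wide; open, the fingers measure 114 mm over their backs; the gripper's body (76 mm by 85 mm) begins 54 mm behind the grasp point. The pads swing forward as they close: fully open they stand 13 mm farther back than shut.
Start: joints at [1.031, 0.477, 0.022, 1.555, -0.011, 1.109, -0.083], TCP at [0.283, -0.613, 0.231] pointing down, gripper open.
Joint ranges: [-2.96, 2.96], [-0.34, 2.1], [-1.41, 1.46], [0.24, 2.44], [-1.37, 4.51], [0.17, 1.92], [-2.96, 2.96]. Speed limits (rad/s): [2.39, 2.39, 3.14, 3.14, 3.14, 3.14, 3.14].

## Interface

Orientations are given as a unit quaternion [w, x, y, z].
In Python, from station import monitor, eyes, bot gives the robot as it stands.
- The arm moves only by the shell command python3 -m creep 'ROWS' [FORCE]. ROWS is a JSON list that holds a single list of rows (three levels of brackets), with 1 to 20 rows, each of 5 numbers: dx, dy, dz in shares of the most that a row can go, 1 being 50 mm, then a turn about the tool's z in units of 0.1 rad, then the opening from 0.0 (shut) to 1.0 (fully open); each row shifts and turns the commanded pose from where the row before left it, along the tool's axes as they then stand; what a row does not reach is not made up. A row lasts 1/10 s, in which the tool goes at most 0.05 m and 0.15 rad, less where a joint would pass 70% of its speed; a pose out of reach is approached as far as the arm can. The fingers move at their own pace and stop on an object; FORCE is the grip in N (left out, the last holds). Time passes only in rows, so rows that do not move let the fingers close. It prints the time, the measured TCP pose, the force, the opening and the grip force at its end. Input that does not fit is refused with a message, and nothing moves.
- monitor.get_obs(): the state, without advancing time (a new reading comes with each control period).
- eyes.read_camera(name): name is "scene" or "side" or "wrist"; returns the picture (384x512x3 uint8, blue, green, red); there is no depth.
- eyes.camera_info(name): a dict with "vertical_fov" (degrees; the focal length in pixels is half the picture's height over the tangent of half this angle, whatever the lens; pixels are square), "cx", "cy" (the principal point, pixels), "view" (4x4, takes a point from world to camera coordinates); the wrist camera has in their place "hand_eye" (4x4, takes a point from camera to tool coordinates, whose origin is the TCP and whose axes are the flange's). Camera axes: x right, y up, looking along -z (the intrinsics and any distortion apply to the point x, -y, -z); pixel columns grow to the right and rows downward; lengths in m; the calibration is good to about 2 mm. A picture is of the moment at which its call begins: read the wrist's pose just before it. camera_info takes no time and is no camera call.
- bot.hand_in(): hands the job in; it is judged then, once.
The state is a dict: "t": time; "q": joint angles; "joint_vel": joint speeds; "joint_torque": joint torques, N m; "eef_pos": TCP position; "tool_rot": TCP orientation; "contact_force": force on the tool from outside, world axes, zero at the start; "torque": the same for the moment, N m; "gripper_width": opening from 0.0 (shut) to 1.0 (fully open); "grasp_force": force on a finger pad.
Only numpy, scipy, OpenCV 4.12 (cv2) and the standard library are available. Lean on these libraries where they do the work, as an engineer would, in place of code of your own. Each camera call takes 0.05 s, during which the arm holds its last target. There are 200 camera calls.

## Task

Put together the parts kit for the lift carriage: from the blue mat, set the square motor into the square bin of the kit tray, the grooved roller into the large round bin, the slim coupling into the small round bin and the long piece of profile into the long bin, each the same way up as it stands now and resting flat on the floor of its bin. Leave the round motor and the short offcut of profile where they are on the mat.

Things in the scene. Friction and masses are not known exactly. Their poses are not given: they have to be found in the camera images.
- motor: Square motor to be kitted: a 42 x 42 mm block 40 mm tall, black between two bright aluminium end caps, standing with a round boss (22 mm across, 2 mm high) and a 5 mm shaft (20 mm long) on top; 62 mm tall in all; about 0.3 kg. x and y along its sides. It starts on the blue bench mat, which is 2 mm thick. Origin: centre of its underside, z up.
- roller: Guide roller to be kitted: a black wheel lying flat, 46 mm across and 30 mm tall, with a groove 8 mm wide and 5 mm deep round its middle (from 11 to 19 mm up) and a bright bearing with a dark bore on top; about 60 g. It starts on the blue bench mat, which is 2 mm thick. Origin: centre of its underside, z up.
- coupling: Shaft coupling to be kitted: a slim aluminium cylinder standing upright, 26 mm across and 30 mm tall, with fine dark rings round it and a dark bore on top; about 40 g. It starts on the blue bench mat, which is 2 mm thick. Origin: centre of its underside, z up.
- long_bar: Long piece of aluminium profile to be kitted: 80 mm long, 20 mm wide and 20 mm tall, lying flat with a dark slot along each face; about 45 g. x along its length. It starts on the blue bench mat, which is 2 mm thick. Origin: centre of its underside, z up.
- round_motor: Look-alike, not part of the kit: a round dark motor 42 mm across and 40 mm tall, standing, bright top with the same boss and shaft as the square motor. To be left where it is. It starts on the blue bench mat, which is 2 mm thick. Origin: centre of its underside, z up.
- short_bar: Look-alike, not part of the kit: a short offcut of the same profile, 45 mm long, 20 mm wide and tall. x along its length. To be left where it is. It starts on the blue bench mat, which is 2 mm thick. Origin: centre of its underside, z up.
- bin_square: Square white bin, 70 mm outside, 64 mm inside: the place of the square motor. x and y along its sides. It is fixed on the 5 mm plywood kit tray; the four bins stand in two rows of two (112 mm apart along x, 92 mm along y), in an order that changes, and the tray's turn is the bin's turn. Floor 3 mm thick, rim 9 mm above the bin's underside. Origin: centre of the underside, z up.
- bin_round: Large round white bin, 74 mm across outside, 68 mm inside: the place of the roller. It is fixed on the 5 mm plywood kit tray; the four bins stand in two rows of two (112 mm apart along x, 92 mm along y), in an order that changes, and the tray's turn is the bin's turn. Floor 3 mm thick, rim 9 mm above the bin's underside. Origin: centre of the underside, z up.
- bin_small: Small round white bin, 50 mm across outside, 44 mm inside: the place of the coupling. It is fixed on the 5 mm plywood kit tray; the four bins stand in two rows of two (112 mm apart along x, 92 mm along y), in an order that changes, and the tray's turn is the bin's turn. Floor 3 mm thick, rim 9 mm above the bin's underside. Origin: centre of the underside, z up.
- bin_long: Long white bin, 106 x 46 mm outside, 100 x 40 mm inside: the place of the long bar. x along its length. It is fixed on the 5 mm plywood kit tray; the four bins stand in two rows of two (112 mm apart along x, 92 mm along y), in an order that changes, and the tray's turn is the bin's turn. Floor 3 mm thick, rim 9 mm above the bin's underside. Origin: centre of the underside, z up.

How it is judged:
At the end, for the whole second after the job is handed in: Square motor, roller, coupling and long bar each rest on the floor of their own bin (within 16 mm of its centre, underside less than 7 mm above the bin's), upright within 0.12 rad, still; round motor and short offcut upright, less than 30 mm from where they began (horizontal distance between motor and bin_square below 0.016 m and z of motor in the frame of bin_square below 0.007 m and angle between each of motor, roller, coupling, long_bar, round_motor, short_bar's own z axis and vertical below 0.12 rad and linear speed of each of motor, roller, coupling, long_bar, round_motor, short_bar below 0.02 m/s and angular speed of each of motor, roller, coupling, long_bar below 0.2 rad/s and horizontal distance between roller and bin_round below 0.016 m and z of roller in the frame of bin_round below 0.007 m and horizontal distance between coupling and bin_small below 0.016 m and z of coupling in the frame of bin_small below 0.007 m and horizontal distance between long_bar and bin_long below 0.016 m and z of long_bar in the frame of bin_long below 0.007 m and distance of each of round_motor, short_bar from where it was at the start of the episode below 0.03 m); the robot touches nothing.
It fails at once if the round motor (not part of the kit) is shifted by 30 mm or more (distance of round_motor from where it was at the start of the episode above 0.03 m).
It fails at once if the short offcut (not part of the kit) is shifted by 30 mm or more (distance of short_bar from where it was at the start of the episode above 0.03 m).
It also fails if it takes over 120 s, if anything falls off the work surface, if the arm or the gripper's body presses on something with over 40 N, if the wrist force passes 120 N, or if a joint passes its speed limit or range.

## Working session

There is one attempt and no reset: what is moved stays moved. The work goes in short steps, Python scripts to look and compute and a shell command to move; the robot and the scene stay as the last step left them, time stands still between calls to the robot, and variables do not carry over. Pictures are saved under pics/ and viewed, at most 14 in all, crops included, and the job is handed in when it is done.

```bash
ls; mkdir -p pics
python3 - <<'E'
from station import monitor, eyes, bot
import cv2,numpy as np
np.set_printoptions(precision=4,suppress=True)
o=monitor.get_obs();print(o['t'],o['eef_pos'],o['tool_rot'],o['gripper_width'])
for n in ["scene","side","wrist"]:
    print(n,eyes.camera_info(n)); cv2.imwrite(f'pics/{n}0.png',eyes.read_camera(n))
a=[cv2.imread(f'pics/{n}0.png') for n in ["scene","side","wrist"]]
E
```

```text
pics
0.0 [ 0.2822 -0.6125  0.2303] [-0.0009  0.9768  0.2142 -0.0003] 0.9979248027586524
scene {'vertical_fov': 55.113087523725426, 'cx': 253.33241383680274, 'cy': 192.10492270250572, 'view': array([[-0.3072,  0.9516,  0.0049,  0.1774],
       [-0.7178, -0.2351,  0.6554,  0.3372],
       [ 0.6248,  0.1978,  0.7553, -1.2391],
       [ 0.    ,  0.    ,  0.    ,  1.    ]])}
side {'vertical_fov': 53.57565776311821, 'cx': 253.19801605783562, 'cy': 194.77508403250525, 'view': array([[-0.9949, -0.1004,  0.0122,  0.522 ],
       [ 0.0817, -0.7273,  0.6815, -0.0623],
       [-0.0596,  0.679 ,  0.7317, -0.9393],
       [ 0.    ,  0.    ,  0.    ,  1.    ]])}
wrist {'vertical_fov': 66.18246949070983, 'cx': 257.7488900969764, 'cy': 192.5130403845945, 'hand_eye': array([[ 0.0003,  0.9544,  0.2986,  0.0765],
       [ 1.    , -0.0001, -0.0008, -0.0003],
       [-0.0008,  0.2986, -0.9544, -0.1428],
       [ 0.    ,  0.    ,  0.    ,  1.    ]])}
```

View pics/scene0.png

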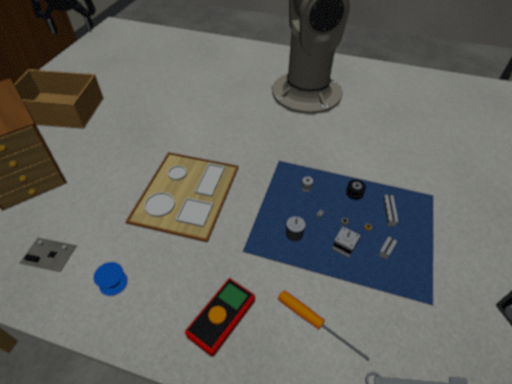

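View pics/side0.png

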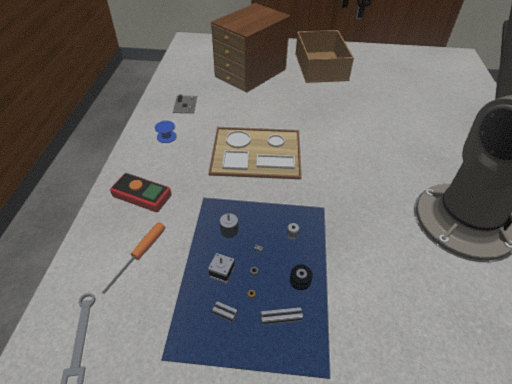

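The scene and side views show the tray (scene ~(185,195), side ~(256,152)) and the mat. In side, the objects on the mat are: round motor (229,222), coupling (293,229), square motor (221,265), roller (301,274), short bar (225,311), long bar (282,316). The bins in side are: round (238,140), small (276,141), square (236,160), long (275,161).

```bash
cat > h.py <<'E'
import numpy as np,cv2
from station import monitor, eyes, bot
from scipy.spatial.transform import Rotation as R
np.set_printoptions(precision=4,suppress=True)
def pose(o=None):
    o=o or monitor.get_obs(); w,x,y,z=o['tool_rot']; T=np.eye(4)
    T[:3,:3]=R.from_quat([x,y,z,w]).as_matrix(); T[:3,3]=o['eef_pos']; return T
def psi(T): return np.arctan2(T[1,0],T[0,0])
def cast(name,px,z,T=None):
    "pixels -> world xy on plane z"
    i=eyes.camera_info(name); C=T@i['hand_eye'] if name=='wrist' else np.linalg.inv(i['view'])
    f=192/np.tan(np.radians(i['vertical_fov']/2)); px=np.asarray(px,float).reshape(-1,2)
    d=np.c_[(px[:,0]-i['cx'])/f,-(px[:,1]-i['cy'])/f,-np.ones(len(px))]@C[:3,:3].T
    return (C[:3,3]+d*((z-C[2,3])/d[:,2])[:,None])[:,:2]
def totool(T,xy,z,turn_to=None):
    "offset in tool axes from the present pose"
    return T[:3,:3].T@(np.r_[xy,z]-T[:3,3])
E
python3 - <<'E'
from h import *
side=dict(round=(229,218),coup=(293,226),motor=(221,260),roller=(301,269),short=(225,309),long=(282,313),br=(238,140),bs=(276,141),bq=(236,160),bl=(275,161))
scene=dict(round=(296,222),coup=(308,181),motor=(347,235),roller=(356,184),short=(388,246),long=(391,208),br=(160,204),bs=(177,173),bq=(195,212),bl=(210,180))
hz=dict(round=.042,coup=.032,motor=.042,roller=.032,short=.022,long=.022)
for k in side: print(k,cast('side',side[k],hz.get(k,.01))[0],cast('scene',scene[k],hz.get(k,.01))[0])
T=pose();print(totool(T,(.6,-.12),.4),psi(T))
E
```

```text
round [0.5722 0.0919] [0.5699 0.0986]
coup [0.4233 0.0912] [0.4283 0.0965]
motor [0.5725 0.2072] [0.5695 0.2136]
roller [0.4032 0.2046] [0.4008 0.2132]
short [0.5498 0.3058] [0.5558 0.3061]
long [0.4378 0.3022] [0.4433 0.3046]
br [ 0.5934 -0.2325] [ 0.5966 -0.2352]
bs [ 0.4813 -0.2408] [ 0.4875 -0.2417]
bq [ 0.5877 -0.1442] [ 0.5928 -0.1434]
bl [ 0.4788 -0.1524] [ 0.4837 -0.149 ]
[ 0.4947 -0.3147 -0.1691] 0.43180766095413653
```

View pics/wrist0.png

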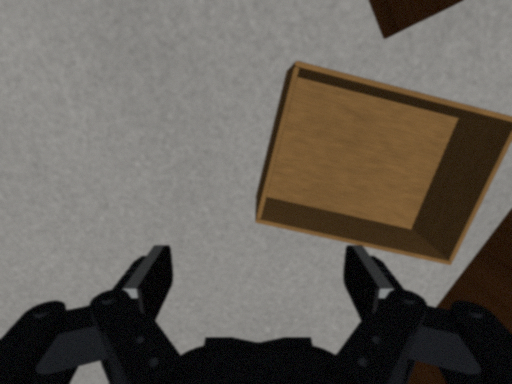

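The wrist view shows the open box and the cabinet to the right. Next I lift, then move over the tray.

Units first: shifts go in shares of 50 mm and turns go in units of 0.1 rad. So 0.038 m is 0.76, -0.045 m is -0.9.

```bash
python3 -m creep '[[[0,0,-0.9,0,1],[0,0,-0.9,0,1],[0,0,-0.9,0,1],[0,0,-0.9,0,1],[0.76,-0.48,0,0,1],[0.76,-0.48,0,0,1],[0.76,-0.48,0,0,1],[0.76,-0.48,0,0,1],[0.76,-0.48,0,0,1],[0.76,-0.48,0,0,1],[0.76,-0.48,0,0,1],[0.76,-0.48,0,0,1],[0.76,-0.48,0,0,1],[0.76,-0.48,0,0,1],[0.76,-0.48,0,0,1],[0.76,-0.48,0,0,1],[0.76,-0.48,0,0,1],[0,0,0,0,1],[0,0,0,0,1]]]' 60
python3 - <<'E'
from h import *
T=pose();im=eyes.read_camera('wrist');cv2.imwrite('pics/w1.png',im);np.save('T1.npy',T);print(T,psi(T))
E
```

```text
t: 2.05
eef_pos: [0.6008, -0.1218, 0.4107]
tool_rot: [-0.0, 0.976, 0.216, -0.001]
contact_force: [-0.6, -0.4, 0.4]
gripper_width: 1.0
grasp_force: 0.0
[[ 0.9071  0.421  -0.0012  0.6008]
 [ 0.421  -0.9071  0.0002 -0.1218]
 [-0.001  -0.0006 -1.      0.4107]
 [ 0.      0.      0.      1.    ]] 0.4344989430443916
```

View pics/w1.png

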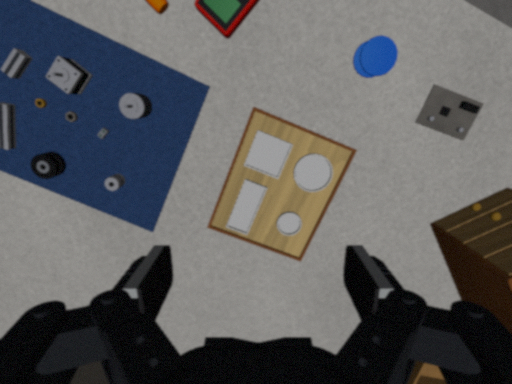

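The wrist view shows the tray: square bin (267,153), round (312,172), long (247,207), small (289,223). The mat is at the left. Next I segment the bins.

```bash
cat > bins.py <<'E'
from h import *
im=cv2.imread('pics/w1.png');T=np.load('T1.npy')
hsv=cv2.cvtColor(im,cv2.COLOR_BGR2HSV)
m=((hsv[...,1]<40)&(hsv[...,2]>125)).astype('uint8')*255
roi=np.zeros_like(m);cv2.fillConvexPoly(roi,np.array([(257,113),(350,153),(298,254),(214,225)]),255);m&=roi
for c in cv2.findContours(m,cv2.RETR_EXTERNAL,cv2.CHAIN_APPROX_NONE)[0]:
    if cv2.contourArea(c)<200: continue
    w=cast('wrist',c[:,0],.014,T); r=cv2.minAreaRect((w*1000).astype(np.float32))
    print(np.array(r[0])/1000,np.array(r[1]),r[2],c[:,0].mean(0))
E
python3 bins.py
```

```text
[ 0.4841 -0.2442] [45.1754 47.6831] 24.90920639038086 [289.0704 224.4225]
[ 0.4787 -0.1526] [106.5295  46.4127] 3.075904130935669 [245.8421 206.8421]
[ 0.5955 -0.2385] [71.3659 71.7156] 24.91071891784668 [312.7477 172.3271]
[ 0.5906 -0.1464] [70.5139 69.8281] 2.939361333847046 [267.4667 154.2074]
```

Scaled: -0.042 m is -0.84, 0.03 m is 0.6.

```bash
python3 -m creep '[[[0.34,-0.84,0,0,1],[0.34,-0.84,0,0,1],[0.34,-0.84,0,0,1],[0.34,-0.84,0,0,1],[0.34,-0.84,0,0,1],[0.34,-0.84,0,0,1],[0.34,-0.84,0,0,1],[0.34,-0.84,0,0,1],[0,0,0.6,0,1],[0,0,0.6,0,1],[0,0,0,0,1],[0,0,0,0,1]]]'
python3 - <<'E'
from h import *
T=pose();im=eyes.read_camera('wrist');cv2.imwrite('pics/w2.png',im);np.save('T2.npy',T);print(T,psi(T))
cv2.imwrite('pics/w2b.png',cv2.resize(im,(800,600),interpolation=cv2.INTER_CUBIC))
E
```

```text
t: 3.3
eef_pos: [0.5841, 0.2372, 0.3517]
tool_rot: [0.0, 0.977, 0.213, -0.0]
contact_force: [0.6, 0.7, 1.5]
gripper_width: 1.001
grasp_force: 0.0
[[ 0.9094  0.416  -0.0002  0.5841]
 [ 0.416  -0.9094 -0.001   0.2372]
 [-0.0006  0.0008 -1.      0.3517]
 [ 0.      0.      0.      1.    ]] 0.42899832466462134
```

View pics/w2b.png

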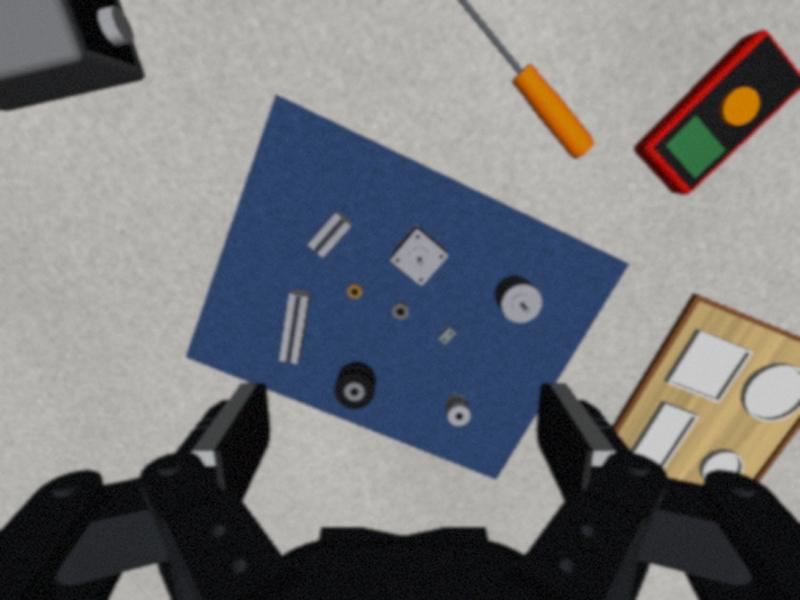

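The wrist view, scaled to 800x600, shows: square motor (419,256), long bar (294,328), short bar (330,235), roller bearing (354,391), coupling (458,414), round motor (522,303). Small washers also lie on the mat.

```bash
cat > mat.py <<'E'
from h import *
import sys
im=cv2.imread(sys.argv[1]);T=np.load(sys.argv[2])
hsv=cv2.cvtColor(im,cv2.COLOR_BGR2HSV)
m=((hsv[...,1]<60)&(hsv[...,2]>100)).astype('uint8')*255
Z=dict(motor=.042,long=.022,short=.022,roller=.032,coup=.032,round=.042)
P=dict(motor=(419,256),long=(294,328),short=(330,235),roller=(354,391),coup=(458,412),round=(522,303))
cs=cv2.findContours(m,cv2.RETR_EXTERNAL,cv2.CHAIN_APPROX_NONE)[0]
for k,p in P.items():
    p=np.array(p)/1.5625
    for c in cs:
        q=c[:,0]
        if cv2.contourArea(c)<2000 and cv2.contourArea(c)>15 and np.linalg.norm(q.mean(0)-p)<(12 if k in('long','short') else 8):
            r=cv2.minAreaRect((cast('wrist',q,Z[k],T)*1000).astype(np.float32))
            print(k,np.array(r[0])/1000,np.array(r[1]),r[2],q.mean(0)*1.5625)
E
python3 mat.py pics/w2.png T2.npy
```

```text
motor [0.5728 0.2142] [42.7334 43.0734] 75.04401397705078 [418.7109 257.1484]
long [0.4412 0.2972] [81.3523  9.3476] 12.178476333618164 [298.489  329.2754]
long [0.4387 0.3095] [82.2894  8.4884] 12.285550117492676 [287.0879 326.9402]
short [0.5506 0.2998] [ 8.4686 46.6688] 72.02123260498047 [333.7054 238.6798]
short [0.5538 0.3123] [ 8.8347 45.7882] 71.9115219116211 [323.6288 230.8992]
roller [0.4032 0.2142] [19.7003 19.3055] 23.099031448364258 [354.0323 390.9778]
coup [0.4242 0.0936] [24.6031 26.5309] 74.10887908935547 [458.4704 414.926 ]
round [0.5732 0.0974] [40.6353 40.8592] 24.572904586791992 [520.8407 302.7729]
```

```bash
cat > plan.py <<'E'
from h import *
import sys
G=dict(motor=(.5728,.2142,-.262),roller=(.4032,.2142,.2),coup=(.4242,.0936,.2),long=(.4400,.3034,.213),
 bq=(.5906,-.1464,.052),br=(.5955,-.2385,.052),bs=(.4841,-.2442,.052),bl=(.4787,-.1526,.052))
x,y,p=G[sys.argv[1]];z=float(sys.argv[2])
if len(sys.argv)>3:p=float(sys.argv[3])
T=pose();t=psi(T)-p;e=np.array([x,y,z])-T[:3,3]
X=np.array([np.cos(p),np.sin(p),0]);Y=np.array([np.sin(p),-np.cos(p),0])
print('turn %.3f dx %.4f dy %.4f dz %.4f'%(t,e@X,e@Y,-e[2]),'q',monitor.get_obs()['q'])
E
python3 plan.py motor .12; python3 plan.py roller .12;python3 plan.py long .12
```

```text
turn 0.691 dx -0.0051 dy 0.0259 dz 0.2329 q [-0.1555  0.3561 -0.4472  1.4854  0.1565  1.3337 -1.7562]
turn 0.229 dx -0.1824 dy -0.0128 dz 0.2329 q [-0.1555  0.3561 -0.4472  1.4854  0.1565  1.3337 -1.7562]
turn 0.216 dx -0.1274 dy -0.0946 dz 0.2329 q [-0.1555  0.3561 -0.4472  1.4854  0.1565  1.3337 -1.7562]
```

Scaled: 0.03 m is 0.6, 0.026 m is 0.52, 0.139 rad is 1.39.

```bash
python3 -m creep '[[[0,0,0.6,1.38,0.65],[0,0,0.6,1.38,0.65],[0,0,0.6,1.38,0.65],[0,0,0.6,1.38,0.65],[0,0,0.6,1.39,0.65],[-0.1,0.52,0.6,0,0.65],[0,0,0.6,0,0.65],[0,0,0.4,0,0.65],[0,0,0,0,0.65],[0,0,0,0,0.65]]]'; python3 plan.py motor .012
python3 - <<'E'
from h import *
T=pose();np.save('T3.npy',T);im=eyes.read_camera('wrist');cv2.imwrite('pics/w3.png',im)
E
```

```text
t: 4.35
eef_pos: [0.5735, 0.2155, 0.1231]
tool_rot: [-0.001, 0.992, -0.13, 0.001]
contact_force: [0.2, -0.4, 0.4]
gripper_width: 0.65
grasp_force: 0.0
turn 0.002 dx -0.0003 dy 0.0015 dz 0.1111 q [-0.2409  0.5099 -0.293   1.7905  0.1865  0.8656 -2.4506]
```

View pics/w3.png

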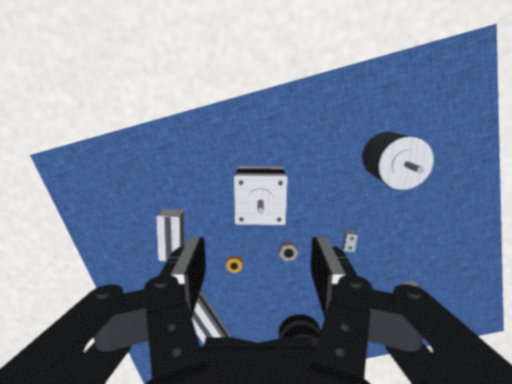

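The motor is square in view, centred at (260,197) between the fingers, and the short bar is clear. Next: descend and grip.

Scaled: -0.03 m is -0.6, 0.03 m is 0.6.

```bash
python3 -m creep '[[[0,0.02,0.6,0,0.65],[0,0,0.6,0,0.65],[0,0,0.6,0,0.65],[0,0,0.4,0,0.65],[0,0,0,0,0.65],[0,0,0,0,0],[0,0,0,0,0],[0,0,0,0,0],[0,0,0,0,0],[0,0,0,0,0],[0,0,-0.6,0,0],[0,0,-0.6,0,0],[0,0,-0.6,0,0],[0,0,0,0,0]]]' 60; python3 plan.py bq .1
```

```text
t: 5.8
eef_pos: [0.5745, 0.2157, 0.1061]
tool_rot: [-0.002, 0.992, -0.129, 0.004]
contact_force: [1.5, -0.2, -2.0]
gripper_width: 0.485
grasp_force: 61.9
turn -0.311 dx -0.0028 dy 0.3624 dz 0.0061 q [-0.2431  0.5303 -0.29    1.8034  0.1986  0.8279 -2.4594]
```

Scaled: 0.042 m is 0.84, 0.04 m is 0.8, -0.104 rad is -1.04.

```bash
python3 -m creep '[[[0,0,0,-1.04,0],[0,0,0,-1.04,0],[0,0,0,-1.03,0],[0,0.8,0,0,0],[0,0.8,0,0,0],[0,0.8,0,0,0],[0,0.8,0,0,0],[0,0.8,0,0,0],[0,0.8,0,0,0],[0,0.8,0,0,0],[0,0.8,0,0,0],[-0.06,0.84,0,0,0],[0,0,0,0,0],[0,0,0,0,0]]]'; python3 plan.py bq .019
```

```text
t: 7.2
eef_pos: [0.5865, -0.149, 0.1005]
tool_rot: [0.0, 1.0, 0.024, -0.001]
contact_force: [0.8, 1.8, -2.3]
gripper_width: 0.479
grasp_force: 61.9
turn -0.004 dx 0.0042 dy -0.0023 dz 0.0815 q [ 0.3855  0.5337 -0.3183  1.8184  0.2187  0.8252 -1.5631]
```

```bash
python3 -m creep '[[[0.08,-0.04,0.6,0,0],[0,0,0.6,0,0],[0,0,0.24,0,0],[0,0,0.12,0,0],[0,0,0,0,0],[0,0,0,0,0]]]'; python3 plan.py bq .019
```

```text
t: 7.8
eef_pos: [0.5923, -0.1449, 0.0244]
tool_rot: [0.0, 1.0, 0.026, 0.001]
contact_force: [1.1, 0.1, -2.9]
gripper_width: 0.479
grasp_force: 61.8
turn 0.000 dx -0.0018 dy 0.0014 dz 0.0054 q [ 0.3512  0.6439 -0.2862  1.8429  0.2692  0.6908 -1.6078]
```

Scaled: 0.002 m is 0.04.

```bash
python3 -m creep '[[[0,0,0.04,0,0],[0,0,0.04,0,0],[0,0,0,0,0]]]'; python3 -m creep '[[[0,0,0.03,0,0],[0,0,0,0,0]]]'
```

```text
t: 8.1
eef_pos: [0.5915, -0.1453, 0.0196]
tool_rot: [0.0, 1.0, 0.026, 0.0]
contact_force: [0.6, 0.2, -3.8]
gripper_width: 0.481
grasp_force: 61.8
t: 8.3
eef_pos: [0.5916, -0.1453, 0.0193]
tool_rot: [0.0, 1.0, 0.026, 0.0]
contact_force: [-4.3, 0.8, 10.7]
gripper_width: 0.483
grasp_force: 63.3
```

```bash
python3 -m creep '[[[0,0,0,0,0.6],[0,0,0,0,0.7],[0,0,0,0,0.7],[0,0,-0.4,0,0.7],[0,0,-0.6,0,0.7],[0,0,-0.6,0,0.7],[0,0,-0.6,0,0.7],[0,0,-0.6,0,0.7],[0,0,0,0,0.7]]]'; python3 plan.py roller .13
```

```text
t: 9.2
eef_pos: [0.5943, -0.1455, 0.1623]
tool_rot: [0.001, 1.0, 0.026, 0.004]
contact_force: [0.6, -0.6, 0.4]
gripper_width: 0.703
grasp_force: 0.0
turn -0.148 dx -0.1159 dy -0.3905 dz 0.0323 q [ 0.3949  0.4642 -0.3392  1.7656  0.1872  0.9352 -1.5406]
```

Scaled: -0.0434 m is -0.868, 0.03 m is 0.6, -0.148 rad is -1.48.

```bash
python3 -m creep '[[[0,0,0,-1.48,0.7],[-0.26,-0.868,0,0,0.7],[-0.26,-0.868,0,0,0.7],[-0.26,-0.868,0,0,0.7],[-0.26,-0.868,0,0,0.7],[-0.26,-0.868,0,0,0.7],[-0.26,-0.868,0,0,0.7],[-0.26,-0.868,0,0,0.7],[-0.26,-0.868,0,0,0.7],[-0.24,-0.868,0,0,0.7],[0,0,0.6,0,0.7],[0,0,0,0,0.7],[0,0,0,0,0.7]]]'; python3 plan.py roller .01
python3 - <<'E'
from h import *
T=pose();np.save('T4.npy',T);im=eyes.read_camera('wrist');cv2.imwrite('pics/w4.png',im)
E
```

```text
t: 10.5
eef_pos: [0.3998, 0.2137, 0.1274]
tool_rot: [0.001, 0.995, 0.099, -0.001]
contact_force: [-0.6, 0.6, 0.6]
gripper_width: 0.696
grasp_force: 0.0
turn -0.001 dx 0.0034 dy 0.0002 dz 0.1174 q [-0.1459  0.3097 -0.5566  2.134   0.2357  0.7587 -2.2254]
```

View pics/w4.png

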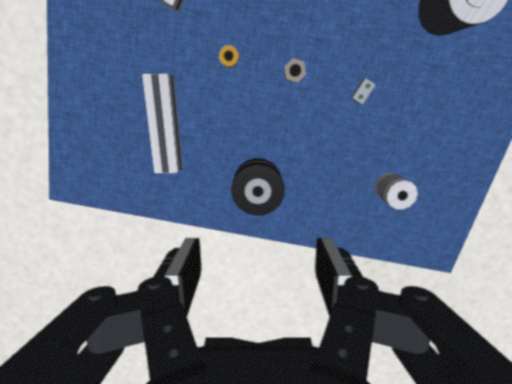

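The roller is at (258,191), centred between the fingers. I recheck its position along with the coupling (402,195) and the long bar, then descend.

```bash
python3 - <<'E'
from h import *
T=np.load('T4.npy');print(cast('wrist',[(258,191),(402,195)],.032,T),cast('wrist',[(162,123)],.022,T))
E
python3 -m creep '[[[0.06,0,0.6,0,0.7],[0,0,0.6,0,0.7],[0,0,0.6,0,0.7],[0,0,0.54,0,0.7],[0,0,0,0,0.7],[0,0,0,0,0]]]' 40; python3 -m creep '[[[0,0,0,0,0],[0,0,0,0,0],[0,0,0,0,0],[0,0,0,0,0]]]'; python3 -m creep '[[[0,0,-0.6,0,0],[0,0,-0.6,0,0],[0,0,-0.6,0,0],[0,0,0,0,0]]]'; python3 plan.py br .1
```

```text
[[0.4029 0.2142]
 [0.4236 0.0935]] [[0.4415 0.3024]]
t: 11.15
eef_pos: [0.4039, 0.2149, 0.0115]
tool_rot: [0.0, 0.995, 0.099, 0.0]
contact_force: [0.3, 0.8, -0.1]
gripper_width: 0.541
grasp_force: 0.0
t: 11.55
eef_pos: [0.4041, 0.2155, 0.0119]
tool_rot: [-0.0, 0.995, 0.1, 0.001]
contact_force: [0.0, -0.9, 9.1]
gripper_width: 0.519
grasp_force: 41.4
t: 11.95
eef_pos: [0.4053, 0.2167, 0.1044]
tool_rot: [-0.001, 0.995, 0.1, 0.003]
contact_force: [0.5, -0.1, -0.7]
gripper_width: 0.513
grasp_force: 41.2
turn 0.148 dx 0.1663 dy 0.4645 dz 0.0044 q [-0.158   0.3546 -0.549   2.1445  0.286   0.7045 -2.2692]
```

Scaled: 0.0422 m is 0.844, -0.02 m is -0.4, 0.148 rad is 1.48.

```bash
python3 -m creep '[[[0,0,-0.4,1.48,0],[0.302,0.844,0,0,0],[0.302,0.844,0,0,0],[0.302,0.844,0,0,0],[0.302,0.844,0,0,0],[0.302,0.844,0,0,0],[0.302,0.844,0,0,0],[0.302,0.844,0,0,0],[0.302,0.844,0,0,0],[0.302,0.844,0,0,0],[0.302,0.844,0,0,0],[0.302,0.844,0,0,0],[0,0,0,0,0],[0,0,0,0,0]]]'; python3 plan.py br .018;  python3 - <<'E'
from h import *
im=eyes.read_camera('side');cv2.imwrite('pics/s5.png',cv2.resize(im[60:210,160:340],(720,600),interpolation=cv2.INTER_CUBIC))
E
```

```text
t: 13.35
eef_pos: [0.5924, -0.2408, 0.1198]
tool_rot: [-0.0, 1.0, 0.025, -0.001]
contact_force: [0.2, 1.1, 0.1]
gripper_width: 0.515
grasp_force: 41.1
turn -0.003 dx 0.0032 dy -0.0021 dz 0.1018 q [ 0.5345  0.5601 -0.3383  1.7203  0.2268  0.9011 -1.4193]
```

View pics/s5.png

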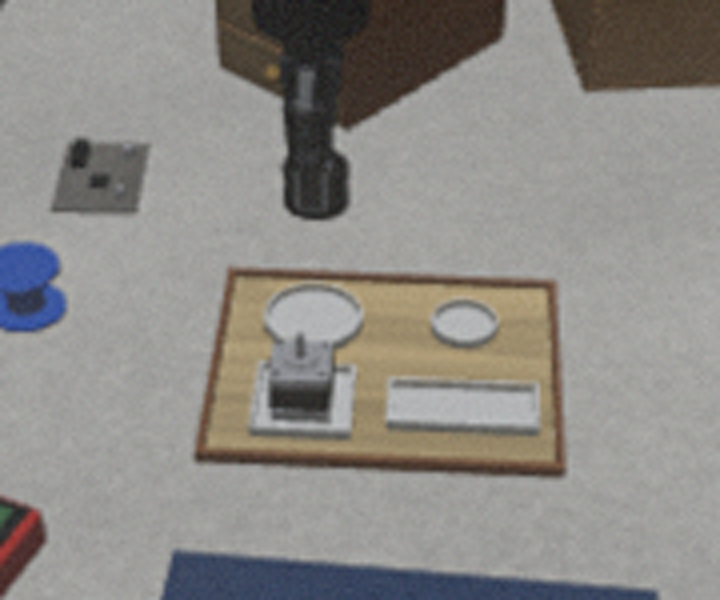

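The crop shows the square motor sitting in its bin (~(302,385)) and the roller held upright at (316,185). Now I place the roller.

```bash
python3 -m creep '[[[0.06,-0.04,0.6,0,0],[0,0,0.6,0,0],[0,0,0.5,0,0],[0,0,0.18,0,0],[0,0,0,0,0],[0,0,0,0,0]]]'; python3 -m creep '[[[0,0,0.04,0,0],[0,0,0.04,0,0],[0,0,0,0,0]]]';python3 plan.py br .0177
```

```text
t: 14.0
eef_pos: [0.5967, -0.2369, 0.0279]
tool_rot: [0.0, 1.0, 0.026, 0.001]
contact_force: [-0.2, 0.3, -0.8]
gripper_width: 0.519
grasp_force: 41.1
t: 14.3
eef_pos: [0.5961, -0.2378, 0.0233]
tool_rot: [0.0, 1.0, 0.026, 0.0]
contact_force: [-0.3, 0.7, -0.1]
gripper_width: 0.522
grasp_force: 41.1
turn -0.000 dx -0.0006 dy 0.0007 dz 0.0056 q [ 0.5001  0.6867 -0.3019  1.7608  0.2846  0.7363 -1.4688]
```

Scaled: 0.002 m is 0.04, 0.0015 m is 0.03.

```bash
python3 -m creep '[[[0,0,0.04,0,0],[0,0,0.03,0,0],[0,0,0,0,0]]]'; python3 -m creep '[[[0,0,0.03,0,0],[0,0,0,0,0]]]'; python3 -m creep '[[[0,0,0.03,0,0],[0,0,0,0,0]]]'
```

```text
t: 14.6
eef_pos: [0.5957, -0.2375, 0.019]
tool_rot: [-0.0, 1.0, 0.026, -0.0]
contact_force: [0.1, 0.9, -0.6]
gripper_width: 0.521
grasp_force: 41.1
t: 14.8
eef_pos: [0.596, -0.2376, 0.0181]
tool_rot: [0.0, 1.0, 0.026, 0.0]
contact_force: [-1.7, 0.4, 2.8]
gripper_width: 0.522
grasp_force: 41.4
t: 15.0
eef_pos: [0.5961, -0.2377, 0.0179]
tool_rot: [0.0, 1.0, 0.026, 0.0]
contact_force: [-4.4, 1.3, 14.1]
gripper_width: 0.516
grasp_force: 42.5
```

Scaled: -0.03 m is -0.6, -0.02 m is -0.4.

```bash
python3 -m creep '[[[0,0,0,0,0.58],[0,0,0,0,0.63],[0,0,0,0,0.65],[0,0,-0.4,0,0.65],[0,0,-0.6,0,0.65],[0,0,-0.6,0,0.65],[0,0,-0.6,0,0.65],[0,0,-0.6,0,0.65],[0,0,0,0,0.65]]]'; python3 plan.py coup .12
```

```text
t: 15.9
eef_pos: [0.5987, -0.2383, 0.1609]
tool_rot: [0.001, 1.0, 0.026, 0.004]
contact_force: [0.7, -0.4, 0.4]
gripper_width: 0.646
grasp_force: 0.0
turn -0.148 dx -0.1051 dy -0.3599 dz 0.0409 q [ 0.5376  0.5171 -0.3515  1.6853  0.209   0.9683 -1.4085]
```

```bash
python3 -m creep '[[[0,0,0,-1.48,0.55],[-0.262,-0.9,0,0,0.55],[-0.262,-0.9,0,0,0.55],[-0.262,-0.9,0,0,0.55],[-0.262,-0.9,0,0,0.55],[-0.262,-0.9,0,0,0.55],[-0.262,-0.9,0,0,0.55],[-0.262,-0.9,0,0,0.55],[-0.262,-0.9,0,0,0.55],[0,0,0.8,0,0.55],[0,0,0,0,0.55],[0,0,0,0,0.55]]]'; python3 plan.py coup .012
```

```text
t: 17.1
eef_pos: [0.4211, 0.0938, 0.1159]
tool_rot: [0.0, 0.995, 0.1, -0.001]
contact_force: [-0.4, -0.1, 1.3]
gripper_width: 0.55
grasp_force: 0.0
turn -0.001 dx 0.0030 dy 0.0008 dz 0.1039 q [ 0.1222  0.2958 -0.553   2.1894  0.2348  0.715  -1.9616]
```

```bash
python3 -m creep '[[[0.06,0,0.6,0,0.55],[0,0,0.6,0,0.55],[0,0,0.6,0,0.55],[0,0,0.26,0,0.55],[0,0,0,0,0.55],[0,0,0,0,0],[0,0,0,0,0],[0,0,0,0,0],[0,0,0,0,0],[0,0,0,0,0],[0,0,0,0,0]]]' 40; python3 -m creep '[[[0,0,-0.6,0,0],[0,0,-0.6,0,0],[0,0,-1,0,0],[0,0,0,0,0]]]'; python3 plan.py bs .12
```

```text
t: 18.2
eef_pos: [0.426, 0.0951, 0.0148]
tool_rot: [0.0, 0.995, 0.1, 0.001]
contact_force: [-0.6, -1.4, 7.8]
gripper_width: 0.283
grasp_force: 39.2
t: 18.6
eef_pos: [0.4285, 0.0964, 0.1291]
tool_rot: [-0.0, 0.995, 0.1, 0.006]
contact_force: [0.9, 0.5, 0.2]
gripper_width: 0.282
grasp_force: 39.5
turn 0.148 dx 0.0378 dy 0.3431 dz 0.0091 q [ 0.1458  0.2808 -0.5794  2.1707  0.2317  0.7367 -1.9581]
```

Scaled: 0.0429 m is 0.858, 0.03 m is 0.6, 0.148 rad is 1.48.

```bash
python3 -m creep '[[[0,0,0,1.48,0],[0.094,0.858,0,0,0],[0.094,0.858,0,0,0],[0.094,0.858,0,0,0],[0.094,0.858,0,0,0],[0.094,0.858,0,0,0],[0.094,0.858,0,0,0],[0.094,0.858,0,0,0],[0.094,0.858,0,0,0],[0,0,0.6,0,0],[0,0,0,0,0],[0,0,0,0,0]]]'; python3 plan.py bs .0208;  python3 - <<'E'
from h import *
im=eyes.read_camera('side');cv2.imwrite('pics/s6.png',cv2.resize(im[60:210,160:340],(720,600),interpolation=cv2.INTER_CUBIC))
E
```

```text
t: 19.8
eef_pos: [0.4794, -0.2445, 0.0933]
tool_rot: [-0.001, 1.0, 0.027, -0.001]
contact_force: [0.1, -0.5, -1.0]
gripper_width: 0.284
grasp_force: 39.5
turn 0.001 dx 0.0047 dy -0.0001 dz 0.0725 q [ 0.6494  0.459  -0.3661  1.9787  0.2346  0.7462 -1.3733]
```

View pics/s6.png

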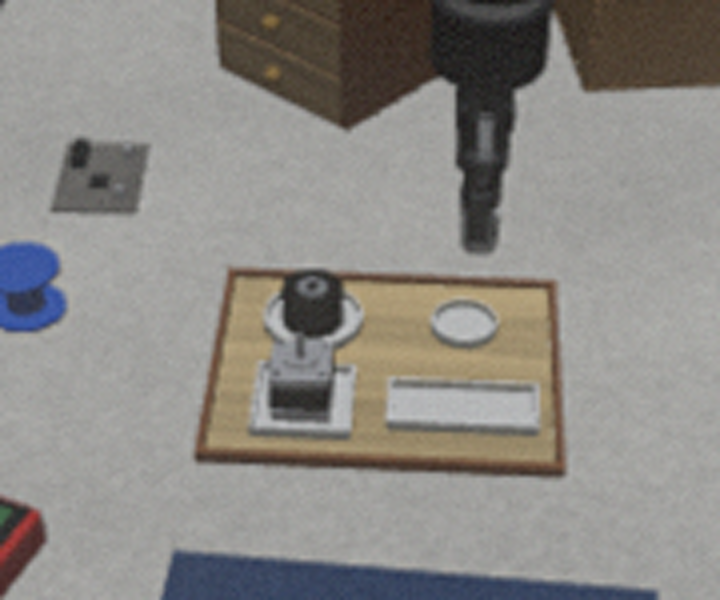

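The roller stands in its bin at (313,300) and the coupling hangs upright at (480,230). Now I lower the coupling.

```bash
python3 -m creep '[[[0.06,0,0.6,0,0],[0,0,0.5,0,0],[0,0,0.2,0,0],[0,0,0.06,0,0],[0,0,0,0,0],[0,0,0,0,0]]]'; python3 -m creep '[[[0,0,0.02,0,0],[0,0,0,0,0]]]';python3 plan.py bs .0208
```

```text
t: 20.45
eef_pos: [0.4839, -0.2457, 0.0266]
tool_rot: [0.0, 1.0, 0.026, 0.001]
contact_force: [-0.5, -0.1, -1.1]
gripper_width: 0.288
grasp_force: 39.5
t: 20.65
eef_pos: [0.4834, -0.2458, 0.0249]
tool_rot: [0.0, 1.0, 0.026, 0.001]
contact_force: [0.2, -0.3, -0.7]
gripper_width: 0.286
grasp_force: 39.5
turn -0.000 dx 0.0008 dy -0.0016 dz 0.0041 q [ 0.6088  0.5691 -0.321   2.0031  0.3003  0.6131 -1.4311]
```

Scaled: 0.002 m is 0.04, -0.001 m is -0.02.

```bash
python3 -m creep '[[[0,-0.02,0.04,0,0],[0,0,0.02,0,0],[0,0,0,0,0]]]'; python3 -m creep '[[[0,0,0.03,0,0],[0,0,0,0,0]]]'
```

```text
t: 20.95
eef_pos: [0.4828, -0.2445, 0.0211]
tool_rot: [-0.0, 1.0, 0.026, -0.0]
contact_force: [-0.4, 0.5, 0.1]
gripper_width: 0.282
grasp_force: 39.5
t: 21.15
eef_pos: [0.483, -0.2446, 0.0208]
tool_rot: [0.0, 1.0, 0.026, -0.0]
contact_force: [-4.0, 1.2, 11.7]
gripper_width: 0.286
grasp_force: 40.8
```

```bash
python3 -m creep '[[[0,0,0,0,0.35],[0,0,0,0,0.42],[0,0,0,0,0.5],[0,0,-0.4,0,0.5],[0,0,-0.6,0,0.5],[0,0,-0.6,0,0.5],[0,0,-0.6,0,0.5],[0,0,-0.6,0,0.5],[0,0,0,0,0.5]]]'; python3 plan.py long .12
```

```text
t: 22.05
eef_pos: [0.4855, -0.2455, 0.1637]
tool_rot: [0.002, 1.0, 0.026, 0.003]
contact_force: [0.8, 0.6, 0.2]
gripper_width: 0.495
grasp_force: 0.0
turn -0.161 dx 0.0716 dy -0.5461 dz 0.0437 q [ 0.6766  0.3667 -0.3972  1.9201  0.1819  0.882  -1.3313]
```

Scaled: -0.0455 m is -0.91, 0.006 m is 0.12, -0.081 rad is -0.81.

```bash
python3 -m creep '[[[0,0,0,-0.8,0.5],[0,0,0,-0.81,0.5],[0.12,-0.91,0,0,0.5],[0.12,-0.91,0,0,0.5],[0.12,-0.91,0,0,0.5],[0.12,-0.91,0,0,0.5],[0.12,-0.91,0,0,0.5],[0.12,-0.91,0,0,0.5],[0.12,-0.91,0,0,0.5],[0.12,-0.91,0,0,0.5],[0.12,-0.91,0,0,0.5],[0.12,-0.91,0,0,0.5],[0.12,-0.91,0,0,0.5],[0.12,-0.91,0,0,0.5],[0,0,0.8,0,0.5],[0,0,0,0,0.5],[0,0,0,0,0.5]]]'; python3 plan.py long .008
python3 - <<'E'
from h import *
T=pose();im=eyes.read_camera('wrist');cv2.imwrite('pics/w7.png',im)
m=(im.min(2)>100).astype('uint8')
for c in cv2.findContours(m,cv2.RETR_EXTERNAL,cv2.CHAIN_APPROX_NONE)[0]:
    if 300<cv2.contourArea(c)<6000:
        r=cv2.minAreaRect((cast('wrist',c[:,0],.022,T)*1000).astype(np.float32));print(r)
E
```

```text
t: 23.75
eef_pos: [0.4372, 0.3032, 0.1188]
tool_rot: [0.001, 0.994, 0.106, -0.002]
contact_force: [0.7, -0.6, 0.8]
gripper_width: 0.5
grasp_force: 0.0
turn -0.000 dx 0.0027 dy 0.0004 dz 0.1108 q [-0.2274  0.4584 -0.6194  1.9625  0.354   0.8326 -2.3991]
((276.7334899902344, 149.49148559570312), (78.69478607177734, 28.220703125), 48.55307388305664)
((227.97775268554688, 376.565673828125), (28.75514793395996, 78.22555541992188), 65.974365234375)
((346.7864685058594, 47.389339447021484), (122.72979736328125, 37.93439483642578), 63.65029525756836)
((439.96380615234375, 304.02227783203125), (81.038818359375, 21.397319793701172), 12.921749114990234)
((504.1699523925781, 209.24252319335938), (15.878180503845215, 17.027387619018555), 61.41181945800781)
((551.6746826171875, 306.49639892578125), (21.1456356048584, 45.97273254394531), 72.11177825927734)
```

View pics/w7.png

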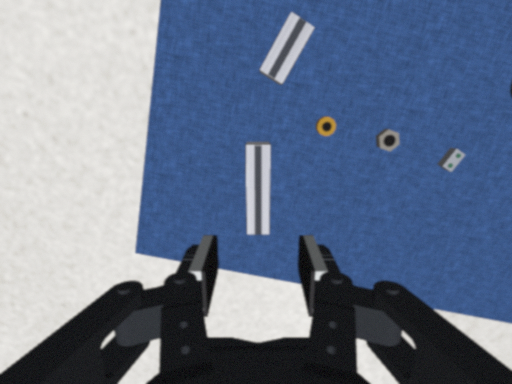

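The long bar is straight between the fingers at (258,188), and the short bar is clear ahead at (288,47). Next I descend to TCP z = 0.010.

Scaled: 0.03 m is 0.6, 0.014 m is 0.28.

```bash
python3 -m creep '[[[0.04,0,0.6,0,0.5],[0,0,0.6,0,0.5],[0,0,0.6,0,0.5],[0,0,0.28,0,0.5],[0,0,0,0,0.5],[0,0,0,0,0.5]]]' 40; python3 plan.py long .010
```

```text
t: 24.4
eef_pos: [0.4409, 0.3051, 0.0171]
tool_rot: [-0.0, 0.994, 0.106, 0.001]
contact_force: [-0.5, 0.2, 1.3]
gripper_width: 0.503
grasp_force: 0.0
turn -0.001 dx -0.0012 dy 0.0014 dz 0.0071 q [-0.3118  0.612  -0.5209  2.0095  0.4969  0.6441 -2.5183]
```

Scaled: 0.006 m is 0.12, 0.001 m is 0.02.

```bash
python3 -m creep '[[[0,0.02,0.12,0,0.5],[0,0,0,0,0.5],[0,0,0,0,0],[0,0,0,0,0],[0,0,0,0,0],[0,0,0,0,0],[0,0,0,0,0],[0,0,0,0,0]]]' 40; python3 -m creep '[[[0,0,-0.6,0,0],[0,0,-0.8,0,0],[0,0,-1,0,0],[0,0,0,0,0]]]'; python3 plan.py bl .12
```

```text
t: 25.2
eef_pos: [0.4406, 0.304, 0.0105]
tool_rot: [-0.0, 0.994, 0.106, 0.0]
contact_force: [-1.1, -1.0, 6.4]
gripper_width: 0.221
grasp_force: 39.9
t: 25.6
eef_pos: [0.443, 0.3068, 0.1358]
tool_rot: [-0.003, 0.994, 0.106, 0.005]
contact_force: [-0.1, 0.8, 1.0]
gripper_width: 0.221
grasp_force: 39.3
turn 0.161 dx 0.0118 dy 0.4606 dz 0.0158 q [-0.2116  0.4395 -0.6366  1.9445  0.3443  0.855  -2.3875]
```

Scaled: 0.0461 m is 0.922, 0.0012 m is 0.024, 0.081 rad is 0.81.

```bash
python3 -m creep '[[[0,0,0,0.8,0],[0,0,0,0.81,0],[0.024,0.922,0,0,0],[0.024,0.922,0,0,0],[0.024,0.922,0,0,0],[0.024,0.922,0,0,0],[0.024,0.922,0,0,0],[0.024,0.922,0,0,0],[0.024,0.922,0,0,0],[0.024,0.922,0,0,0],[0.024,0.922,0,0,0],[0.024,0.922,0,0,0],[0,0,0.6,0,0],[0,0,0,0,0],[0,0,0,0,0]]]'; python3 plan.py bl .0165;  python3 - <<'E'
from h import *
im=eyes.read_camera('side');cv2.imwrite('pics/s8.png',cv2.resize(im[60:210,160:340],(720,600),interpolation=cv2.INTER_CUBIC))
E
```

```text
t: 27.1
eef_pos: [0.4753, -0.1547, 0.0994]
tool_rot: [-0.001, 1.0, 0.027, -0.001]
contact_force: [-0.4, 0.4, 0.4]
gripper_width: 0.22
grasp_force: 39.4
turn 0.001 dx 0.0035 dy -0.0020 dz 0.0829 q [ 0.5655  0.4096 -0.4536  2.0572  0.2626  0.7319 -1.5703]
```

View pics/s8.png

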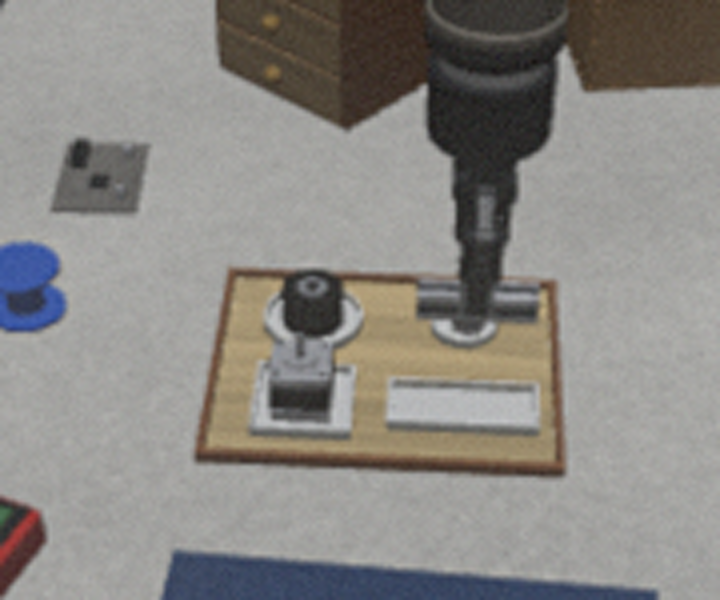

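The bar is level at (478,302) above its bin, and the coupling is hidden behind it. Lowering now.

Scaled: 0.03 m is 0.6, 0.013 m is 0.26.

```bash
python3 -m creep '[[[0.04,-0.02,0.6,0,0],[0,0,0.6,0,0],[0,0,0.26,0,0],[0,0,0.08,0,0],[0,0,0,0,0],[0,0,0,0,0]]]'; python3 -m creep '[[[0,0,0.02,0,0],[0,0,0,0,0]]]';python3 plan.py bl .0165
```

```text
t: 27.75
eef_pos: [0.479, -0.1549, 0.024]
tool_rot: [0.0, 1.0, 0.026, 0.001]
contact_force: [-0.5, -0.3, 0.3]
gripper_width: 0.22
grasp_force: 39.4
t: 27.95
eef_pos: [0.4784, -0.1551, 0.0225]
tool_rot: [0.0, 1.0, 0.026, 0.001]
contact_force: [-0.3, 0.8, -1.0]
gripper_width: 0.222
grasp_force: 39.4
turn -0.000 dx 0.0004 dy -0.0025 dz 0.0060 q [ 0.5023  0.5385 -0.3857  2.0917  0.364   0.5735 -1.6618]
```

```bash
python3 -m creep '[[[0,-0.04,0.04,0,0],[0,0,0.04,0,0],[0,0,0.02,0,0],[0,0,0,0,0]]]'; python3 -m creep '[[[0,0,0.03,0,0],[0,0,0,0,0]]]'
```

```text
t: 28.35
eef_pos: [0.4777, -0.1528, 0.0166]
tool_rot: [-0.0, 1.0, 0.026, -0.0]
contact_force: [0.5, 0.7, -0.1]
gripper_width: 0.218
grasp_force: 39.4
t: 28.55
eef_pos: [0.4779, -0.1529, 0.0164]
tool_rot: [0.0, 1.0, 0.026, -0.0]
contact_force: [-5.1, 1.5, 16.3]
gripper_width: 0.221
grasp_force: 41.3
```

```bash
python3 -m creep '[[[0,0,0,0,0.28],[0,0,0,0,0.35],[0,0,0,0,0.4],[0,0,-0.4,0,0.4],[0,0,-0.6,0,0.4],[0,0,-0.8,0,0.4],[0,0,-1,0,0.4],[0.4,0,-1,0,0.4],[0.6,0.2,-1,0,0.4],[0.6,0.4,-0.8,0,0.4],[0.6,0.2,0,0,0.4],[0.4,0,0,0,0.4],[0,0,0,0,0.4],[0,0,0,0,0.4]]]'
python3 - <<'E'
from h import *
T=pose();im=eyes.read_camera('wrist');cv2.imwrite('pics/w9.png',im);np.save('T9.npy',T);print(T[:3,3])
cv2.imwrite('pics/s9.png',cv2.resize(eyes.read_camera('side')[120:330,160:340],(514,600),interpolation=cv2.INTER_CUBIC))
E
```

```text
t: 29.95
eef_pos: [0.6008, -0.1832, 0.2803]
tool_rot: [-0.0, 1.0, 0.026, -0.001]
contact_force: [0.1, -0.5, -0.0]
gripper_width: 0.4
grasp_force: 0.0
[ 0.6008 -0.1832  0.2803]
```

View pics/w9.png

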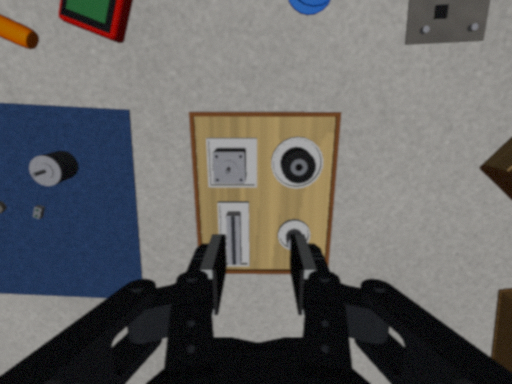

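View pics/s9.png

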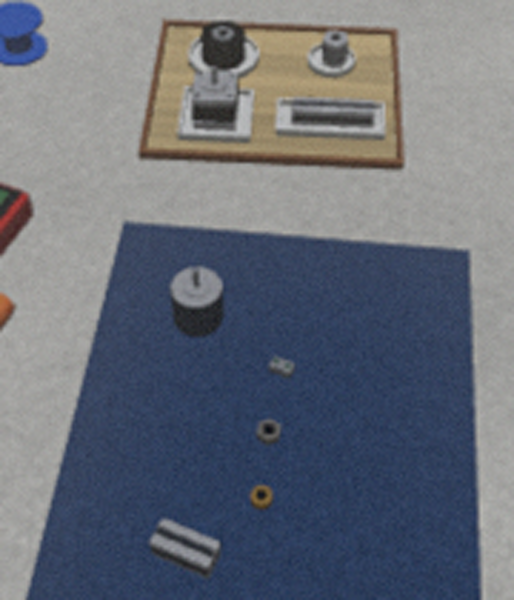

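All four parts sit upright in their bins: motor (229,167), roller (298,164), long bar (234,234) and coupling (293,234). The round motor and the offcut haven't moved.

```bash
python3 -c "
from station import bot
print(bot.hand_in())"
```

```text
the job is handed in; nothing more can be done
None
```

I handed the job in at about 30 s: in the last pictures the square motor, roller, coupling and long bar stand upright in their own bins, and the round motor and short offcut look unmoved; no verdict was returned.

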